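# Index a weld turntable three clicks and lock it

## Robot

A 7-joint arm with a two-finger parallel gripper is mounted at the origin on the work surface. World frame = base frame: x ahead of the robot, y to its left, z up, the work surface at z = 0. Lengths are in m, angles in rad, forces in N, time in s.
With the tool pointing down it reaches from about 0.35 to 0.9 m from the base axis. Payload 19.9 kg.
Tool frame: the origin (TCP) lies between the finger pads; the fingertips stand 22 mm ahead of it and the grasp point (between the pads) lies 3 mm ahead of it; x points along the fingers, z is the direction in which the jaws open and shut, and the axes are right-handed (so a half turn about x gives the same grasp; the last joint's range is limited). The gripper opens to 85 mm and grips with 20 to 120 N. Pads are 22 mm wide; open, the fingers measure 114 mm over their backs; the gripper's body (76 mm by 85 mm) begins 54 mm behind the grasp point. The pads swing forward as they close: fully open they stand 13 mm farther back than shut.
Start: joints at [-1.337, 0.417, -0.01, 1.614, 0.005, 1.111, -0.053], TCP at [0.17, 0.601, 0.253] pointing down, gripper open.
Joint ranges: [-2.81, 2.81], [-0.39, 2.02], [-1.27, 1.25], [0.06, 2.57], [-1.19, 4.33], [0.19, 2], [-2.82, 2.82]. Speed limits (rad/s): [1.89, 1.89, 2.39, 2.39, 3.01, 3.01, 3.01].

## Interface

Orientations are given as a unit quaternion [x, y, z, w].
In Python, from bench import bot, grab_frame, camera_params, workorder, masks_of, mark_of gives the robot as it stands.
- The arm moves only by the tool servo_tool, never from a script. Its argument "plan" is text: rows parted by semicolons, each of 7 numbers parted by spaces: the opening, from 0 (shut) to 1 (fully open), then the shift along the tool's x, y, z in m, then the turn, a rotation vector about the tool's x, y, z in rad. In form: jaw x y z rx ry rz; .... A call has 1 to 5 rows; each row shifts and turns the commanded pose from where the row before left it, along the tool's axes as they then stand; what a row does not reach is not made up. A row lasts 1/12 s, in which the tool goes at most 41.7 mm and 7.16 degrees, less where a joint would pass 70% of its speed; a pose out of reach is approached as far as the arm can. A call with a gripper value outside its range is refused whole. The fingers move at their own pace and stop on an object; "squeeze" is the grip in N (left out, the last holds). Time passes only in rows, so rows that do not move let the fingers close. It gives the time, the measured TCP pose, the force and the opening at its end, in the units of the state.
- bot.sense(): the state, without advancing time (a new reading comes with each control period).
- grab_frame(name): name is "scene" or "top" or "wrist"; returns (picture, depth): 480x640x3 uint8, red, green, blue; 480x640 float32, m along the optical axis (not along the pixel's ray), 0 where there is no reading.
- camera_params(name): a dict with "K" (3x3 intrinsics, pixels), "view" (4x4, takes a point from world to camera coordinates); the wrist camera has in their place "tool_from_camera" (4x4, takes a point from camera to tool coordinates, whose origin is the TCP and whose axes are the tool frame's). Camera axes: x right, y down, z forward; pixel columns grow to the right and rows downward; lengths in m; the calibration is good to about 2 mm. A picture is of the moment at which its call begins: read the wrist's pose just before it. camera_params takes no time and is no camera call.
- workorder.hand_in(): hands the job in, once; it reports no verdict.
Trained networks look in the newest picture that a camera, given by its name, has taken for a name from the list of things; names that differ only in an ending like _2 or _b are one class to them, and where a whole thing is asked for, a point or a joint stands for the part that bears it (a point fixed in the world has none). Each returns a list of dicts, best first, with "conf" (0 to 1); they miss things now and then, are a little off and sometimes report something else, mostly with a low value. They report only what shows in the picture. A call takes as long as a camera call.
- masks_of(camera, label): "mask" (480x640 bool, what is visible of it).
- mark_of(camera, label): "location" ([x, y, z] in m, in the coordinates of the camera as it stood for that picture, good to about 4 mm: a listed point, or the origin of a listed thing).
The state is a dict: "time_s": time; "joints": joint angles; "joint_vel": joint speeds; "joint_torque": joint torques, N m; "tool_pos": TCP position; "tool_rot": TCP orientation; "ft_force": force on the tool from outside, world axes, zero at the start; "moment": the same for the moment, N m; "width": finger opening in m.
Only numpy, scipy, OpenCV 4.12 (cv2) and the standard library are available. Lean on these libraries where they do the work, as an engineer would, in place of code of your own. Each camera call takes 0.05 s, during which the arm holds its last target.

## Task

One gusset on the hub is welded; bring the next one round to the pointer. Swing the red-handled lock lever out of the turntable's notch, turn the turntable three clicks clockwise (seen from above), then swing the lock lever fully home in the notch again. Leave the tools and the steel frame on the bench where they lie.

Things in the scene. Friction and masses are not known exactly. Their poses are not given: they have to be found in the camera images.
- base: Blue-grey cast base of the turntable, bolted down: foot plate 14 mm thick, x -130 to 130, y -157 to 133 mm in its own frame, with a round housing. Origin on the bench top, on the turntable's vertical axis. A red-tipped pointer block (48 mm high, 113 to 130 mm from the axis) stands at 195 degrees counter-clockwise from base x and marks the welding place. The lever pivot is on its -y side.
- axis (a point): Centre of the steel index plate (212 mm across, 12 rim notches), on its vertical rotation axis, at its top face, 54 mm above the bench. Bolted on top, the hub: 104 mm flange, 60 mm pipe stub and four triangular gussets 90 degrees apart that reach 50 mm from the axis; its top is 108 mm above the bench.
- peg (a point): Yellow upright turning peg, 19 mm thick with a 21 mm ball end, fixed on the turntable 84 mm from the axis. It rises from the plate (54 mm) to 114 mm above the bench. This point is on its centreline, 88 mm above the bench. Push it sideways along the arc to turn the table.
- turntable (a joint): Angle of the index plate, rad, clockwise from above positive, 0 at the start within 0.02. A spring plunger clicks every 30 degrees (0.524 rad): leaving a seat takes about 8 N (up to 11) at the peg; half way (0.262 rad) the push vanishes and the table snaps forward into the next seat and stays. Three clicks end at 1.571. While the lever's nose is in a notch the table cannot turn.
- lock (a joint): Angle of the lock lever about its vertical pivot, rad: 0 = fully home with its 12 mm roller nose in a rim notch (start within 0.02), growing as the handle swings outward, away from the turntable (counter-clockwise from above), stop at 0.8. The nose is clear of the notch above 0.2. Stiff hinge: stays where it is left, about 1.5 N at the handle. The nose enters only when the table sits in a click.
- lock_pivot (a point): Lever pivot axis (vertical), at the lever bar's level, 52 mm above the bench; at (85, -98) mm in the base frame.
- handle (a point): Red upright handle at the lever's free end, 19 mm thick with a 23 mm ball end, 152 mm from the pivot. It rises from the lever bar (top 52 mm) to 115 mm above the bench. This point is on its centreline, 88 mm above the bench. At lock = 0 it lies at (-65, -120) mm in the base frame.
- wrench: Loose combination wrench, 200 mm, lying flat, 8 mm thick. Bystander. Origin under its middle.
- pliers: Loose pliers with blue handles, 180 mm long, 16 mm high. Bystander. Origin under the joint.
- square: Loose red magnetic welding square, about 90 x 90 mm, 24 mm high. Bystander. Origin under the middle of one leg.
- frame: Loose open steel frame box, 160 x 224 mm, 70 mm high. Bystander. Origin under its centre.

How it is judged:
On the way, in this order (a step that is already met when the one before it is completed fails the run):
1. the lock lever is swung out clear of the notch (more than 0.17 rad), the turntable still in its first click (value of joint lock above 0.17 rad and value of joint turntable between -0.26 and 0.26 rad), for 0.1 s.
2. the turntable rests three clicks clockwise of its start (1.571 rad within 0.1), the lever still out (value of joint turntable between 1.471 and 1.671 rad and velocity of joint turntable between -0.1 and 0.1 rad/s and value of joint lock above 0.1 rad), for 0.2 s.
At the end, for the whole second after the job is handed in: The turntable is at rest three clicks (1.571 rad, within 0.07) clockwise of its start, the lock lever is home in the notch (below 0.05 rad), and wrench, pliers, square and frame are within 30 mm of where they lay (value of joint turntable between 1.5 and 1.64 rad and velocity of joint turntable between -0.05 and 0.05 rad/s and value of joint lock below 0.05 rad and distance of each of wrench, pliers, square, frame from where it was at the start of the episode below 0.03 m); the robot touches nothing.
It fails at once if a tool or the frame is shoved more than 30 mm (distance of any of wrench, pliers, square, frame from where it was at the start of the episode above 0.03 m).
It also fails if it takes over 67 s, if anything falls off the work surface, if the arm or the gripper's body presses on something with over 40 N, if the wrist force passes 120 N, or if a joint passes its speed limit or range.

## Working session

There is one attempt and no reset: what is moved stays moved. The work goes in short steps, Python scripts to look and compute and a tool call to move; the robot and the scene stay as the last step left them, time stands still between calls to the robot, and variables do not carry over. Pictures are saved under pics/ and viewed, and the job is handed in when it is done.

Besides the shell and the picture viewer there is one more tool, called after "Emit:" as name(argument=value, ...) on one line, values as JSON. servo_tool: Moves the arm, as the interface text tells. Its arguments: {"type":"object","properties":{"plan":{"type":"string"},"squeeze":{"type":"number"}},"required":["plan"]}

```bash
mkdir -p pics; cat > h.py <<'E'
import numpy as np, cv2
from bench import bot, grab_frame, camera_params, workorder, masks_of, mark_of
from scipy.spatial.transform import Rotation as R
def world(cam,p):
    V=np.array(camera_params(cam)['view']); return (np.linalg.inv(V)@np.r_[p,1])[:3]
def save(cam,name):
    im,d=grab_frame(cam); cv2.imwrite('pics/%s.png'%name,im[:,:,::-1]); return im,d
def st():
    s=bot.sense(); print('t',s['time_s'],'p',np.round(s['tool_pos'],4),'q',np.round(s['tool_rot'],4),'F',np.round(s['ft_force'],1),'w',s['width'],'j',np.round(s['joints'],3)); return s
E
python3 - <<'E'
from h import *
s=st(); print(R.from_quat(s['tool_rot']).as_matrix().round(3))
for c in ['top','scene']:
    save(c,c+'0')
    for l in ['base','axis','peg','handle','lock_pivot','wrench','pliers','square','frame']:
        r=mark_of(c,l); print(c,l,[(round(x['conf'],2),world(c,x['location']).round(3)) for x in r[:2]])
st()
E
```

```text
t 0.0 p [0.1701 0.6011 0.2526] q [-0.4268  0.5643  0.4262  0.5636] F [-0.6 -0.3  0.6] w 0.08500231462043761 j [-1.337  0.418 -0.01   1.614  0.005  1.111 -0.053]
[[-0.    -0.962  0.272]
 [-0.001  0.272  0.962]
 [-1.    -0.    -0.001]]
top base [(0.73, array([0.59 , 0.105, 0.003])), (0.35, array([ 0.65 , -0.007,  0.048]))]
top axis [(0.64, array([0.595, 0.106, 0.053])), (0.38, array([ 0.432,  0.493, -0.004]))]
top peg [(0.63, array([0.53 , 0.161, 0.09 ]))]
top handle []
top lock_pivot [(0.71, array([ 0.651, -0.01 ,  0.051]))]
top wrench [(0.73, array([0.763, 0.07 , 0.004]))]
top pliers [(0.73, array([0.636, 0.31 , 0.002]))]
top square [(0.64, array([ 0.504, -0.151,  0.   ]))]
top frame [(0.75, array([ 0.432,  0.495, -0.002]))]
scene base [(0.95, array([0.593, 0.108, 0.001]))]
scene axis [(0.75, array([0.595, 0.106, 0.054])), (0.73, array([ 0.641,  0.308, -0.003]))]
scene peg [(0.63, array([0.534, 0.16 , 0.085]))]
scene handle [(0.84, array([0.498, 0.005, 0.09 ]))]
scene lock_pivot [(0.84, array([ 0.651, -0.012,  0.058]))]
scene wrench [(0.57, array([ 0.761,  0.07 , -0.001])), (0.52, array([0.597, 0.107, 0.051]))]
scene pliers [(0.96, array([ 0.638,  0.307, -0.003])), (0.43, array([ 0.652, -0.01 ,  0.056]))]
scene square [(0.85, array([ 0.502, -0.154,  0.002]))]
scene frame [(0.71, array([ 0.427,  0.491, -0.003]))]
t 1.0 p [0.1702 0.6014 0.2533] q [-0.4266  0.564   0.4265  0.564 ] F [-0.3  0.8  0. ] w 0.08541840581955618 j [-1.337  0.417 -0.01   1.614  0.005  1.111 -0.053]
```

View pics/top0.png

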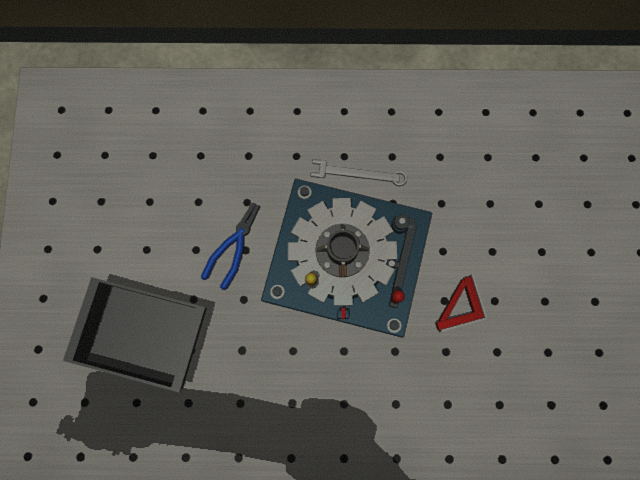

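View pics/scene0.png

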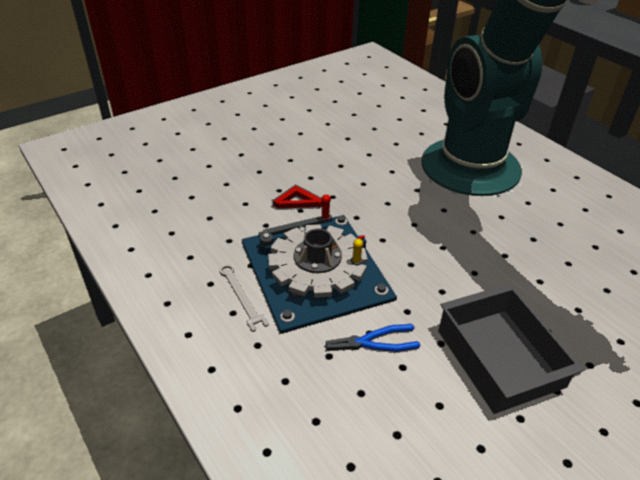

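The top view shows the peg at pixel (312,279), the handle at (398,296) and the pointer at (343,313). The marks agree with the known geometry: base yaw is about -15.4° and the handle is at about (0.4995, 0.0075). I'll turn the jaw axis to world Y and travel over at the current height.

Emit:
servo_tool(plan="1 0 0 -0.04 -0.092 0 0; 1 0 0 -0.04 -0.092 0 0; 1 0 0 -0.04 -0.092 0 0; 1 0 -0.02 -0.035 0 0 0; 1 0 -0.02 -0.035 0 0 0")

```text
time_s: 1.42
tool_pos: [0.1877, 0.4121, 0.2534]
tool_rot: [-0.501, 0.499, 0.501, 0.499]
ft_force: [1.9, 0.2, 1.1]
width: 0.0852
```

Emit:
servo_tool(plan="1 0 -0.02 -0.035 0 0 0; 1 0 -0.02 -0.035 0 0 0; 1 0 -0.02 -0.035 0 0 0; 1 0 -0.02 -0.035 0 0 0; 1 0 -0.02 -0.035 0 0 0")

```text
time_s: 1.83
tool_pos: [0.2888, 0.237, 0.2535]
tool_rot: [-0.5, 0.5, 0.5, 0.5]
ft_force: [1.1, 1.9, 0.8]
width: 0.0854
```

Emit:
servo_tool(plan="1 0 -0.026 -0.029 0 0 0; 1 0 -0.026 -0.029 0 0 0; 1 0 -0.026 -0.029 0 0 0; 1 0 -0.026 -0.029 0 0 0; 1 0 -0.026 -0.029 0 0 0")

```text
time_s: 2.25
tool_pos: [0.4194, 0.092, 0.2537]
tool_rot: [-0.5, 0.5, 0.5, 0.5]
ft_force: [0.7, 2.5, -0.4]
width: 0.0854
```

Emit:
servo_tool(plan="1 0 -0.026 -0.029 0 0 0; 1 0 -0.026 -0.029 0 0 0; 1 0 -0.026 -0.026 0 0 0; 1 0.02 0 0 0 0 0; 1 0 0 0 0 0 0")

```text
time_s: 2.67
tool_pos: [0.4962, 0.0082, 0.231]
tool_rot: [-0.499, 0.502, 0.5, 0.5]
ft_force: [-1.0, 1.1, -1.0]
width: 0.0856
```

```bash
python3 - <<'E'
from h import *
s=st()
T=np.eye(4);T[:3,:3]=R.from_quat(s['tool_rot']).as_matrix();T[:3,3]=s['tool_pos']
save('wrist','w1'); M=T@np.array(camera_params('wrist')['tool_from_camera'])
for l in ['handle','peg','axis']:
    print(l,[(round(x['conf'],2),(M@np.r_[x['location'],1])[:3].round(4)) for x in mark_of('wrist',l)[:2]])
E
```

```text
t 2.6667 p [0.4962 0.0082 0.231 ] q [-0.4991  0.5017  0.4996  0.4995] F [-1.   1.1 -1. ] w 0.08561968368317066 j [-0.549  0.236  0.542  1.965 -0.143  0.982  1.629]
handle [(0.85, array([0.4984, 0.0066, 0.0864]))]
peg [(0.61, array([0.5304, 0.1655, 0.0896]))]
axis [(0.98, array([0.5887, 0.1075, 0.0539])), (0.41, array([ 0.6545, -0.0072,  0.0506]))]
```

Emit:
servo_tool(plan="1 0.035 -0.003 -0.001 0 0 0; 1 0.035 0 0 0 0 0; 1 0.035 0 0 0 0 0; 1 0.031 0 0 0 0 0; 0.33 0 0 0 0 0 0")

```text
time_s: 3.28
tool_pos: [0.497, 0.0096, 0.0937]
tool_rot: [-0.499, 0.501, 0.502, 0.498]
ft_force: [-1.4, -0.2, -0.7]
width: 0.0754
```

Emit:
servo_tool(plan="0.33 0 0 0 0 0 0; 0.33 0 0 0 0 0 0; 0.33 0 0 0 0 0 0; 0.33 0 0 0 0 0 0")

```text
time_s: 3.62
tool_pos: [0.5006, 0.0079, 0.0994]
tool_rot: [0.501, -0.499, -0.499, -0.501]
ft_force: [-2.4, -18.6, 14.2]
width: 0.0287
```

```bash
python3 - <<'E'
from h import *
st(); save('scene','s1'); save('top','t1')
E
```

```text
t 3.6167 p [0.5006 0.0079 0.0994] q [ 0.501  -0.4993 -0.499  -0.5007] F [ -2.4 -18.6  14.2] w 0.028678713471624134 j [-0.461  0.45   0.464  2.056 -0.306  0.698  1.77 ]
```

View pics/s1.png

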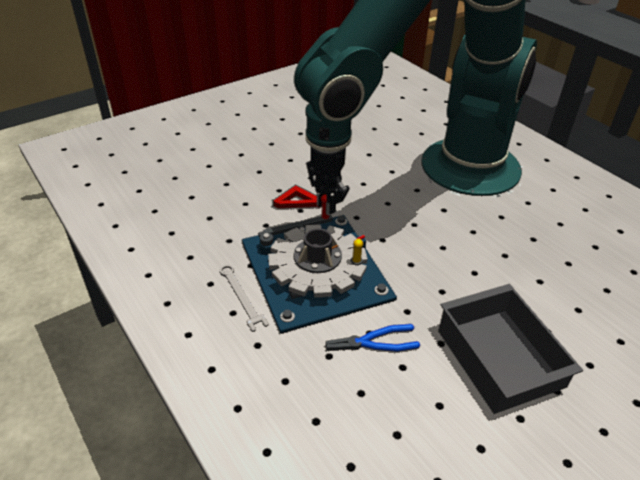

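Closing brought 14 N upward and 19 N sideways, so something behind the pads is probably rubbing on the ball. I'll open a little, raise the tool and look.

Emit:
servo_tool(plan="0.6 0 0 0 0 0 0; 0.6 -0.004 0 0 0 0 0; 0.6 -0.004 0 0 0 0 0; 0.6 0 0 0 0 0 0")

```text
time_s: 4.05
tool_pos: [0.5, 0.0091, 0.1066]
tool_rot: [-0.5, 0.499, 0.5, 0.5]
ft_force: [0.1, 0.2, 1.1]
width: 0.0509
```

```bash
python3 - <<'E'
from h import *
s=st(); im,d=save('wrist','w2')
im,d=save('scene','s2')
T=np.eye(4);T[:3,:3]=R.from_quat(s['tool_rot']).as_matrix();T[:3,3]=s['tool_pos']
M=T@np.array(camera_params('wrist')['tool_from_camera'])
for l in ['handle','peg','lock_pivot']:
    print(l,[(round(x['conf'],2),(M@np.r_[x['location'],1])[:3].round(4)) for x in mark_of('wrist',l)[:2]])
    print(l,[(round(x['conf'],2),world('scene',x['location']).round(3)) for x in mark_of('scene',l)[:2]])
cv2.imwrite('pics/s2c.png',cv2.resize(im[100:300,220:420,::-1],(800,600)) if 0 else cv2.resize(im[130:280,220:420,::-1],(800,600),interpolation=cv2.INTER_CUBIC))
E
```

```text
t 4.05 p [0.5    0.0091 0.1066] q [-0.5004  0.4993  0.4998  0.5004] F [0.1 0.2 1.1] w 0.050938172473298245 j [-0.468  0.437  0.47   2.053 -0.297  0.715  1.761]
handle [(0.65, array([0.4988, 0.0043, 0.0881]))]
handle [(0.73, array([0.501, 0.005, 0.089]))]
peg []
peg [(0.76, array([0.531, 0.164, 0.083]))]
lock_pivot [(0.58, array([0.593 , 0.1058, 0.0011]))]
lock_pivot [(0.58, array([ 0.65 , -0.011,  0.058]))]
```

View pics/s2c.png

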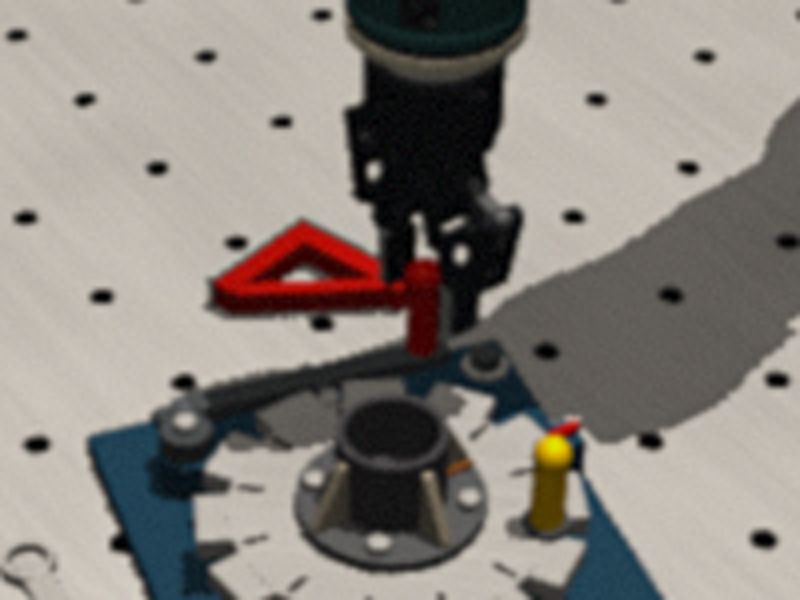

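View pics/w2.png

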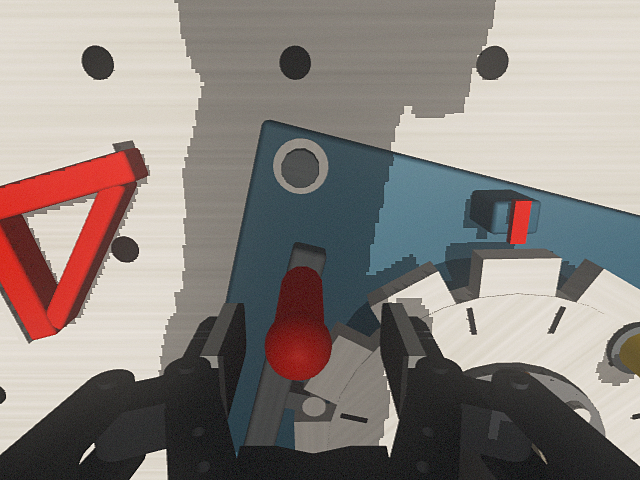

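The wrist view shows the handle ball at (298,348), nearer the left (-y) finger. So that finger simply closed onto the handle. I'll re-centre by -5 mm in Y, then swing out.

Emit:
servo_tool(plan="0.6 0 0 -0.005 0 0 0; 0.36 0.005 0 0 0 0 0; 0.36 0 0 0 0 0 0; 0.36 0 0 0 0 0 0; 0.36 0 0 0 0 0 0")

```text
time_s: 4.87
tool_pos: [0.4993, 0.0037, 0.1002]
tool_rot: [-0.5, 0.5, 0.5, 0.5]
ft_force: [-0.2, -0.1, 0.4]
width: 0.0307
```

Emit:
servo_tool(plan="0.36 0 0 -0.01 0 0 0; 0.36 0 0 -0.012 0 0 0; 0.36 0 0 -0.012 0 0 0; 0.36 0 -0.002 -0.012 0 0 0; 0.36 0 0 0 0 0 0")

```text
time_s: 5.28
tool_pos: [0.5015, -0.045, 0.1005]
tool_rot: [-0.5, 0.501, 0.499, 0.5]
ft_force: [-0.8, -1.0, 0.3]
width: 0.0307
```

Emit:
servo_tool(plan="0.36 0 -0.004 -0.012 0 0 0; 0.36 0 -0.004 -0.012 0 0 0; 0.36 0 -0.003 -0.01 0 0 0; 0.36 0 0 0 0 0 0; 0.36 0 0 0.003 0 0 0")

```text
time_s: 5.7
tool_pos: [0.5125, -0.0742, 0.1003]
tool_rot: [-0.5, 0.501, 0.499, 0.5]
ft_force: [-0.5, -0.4, 0.2]
width: 0.031
```

```bash
python3 - <<'E'
from h import *
s=st(); save('scene','s3')
for l in ['handle','peg','square']:
    print(l,[(round(x['conf'],2),world('scene',x['location']).round(3)) for x in mark_of('scene',l)[:2]])
E
```

```text
t 5.7 p [ 0.5125 -0.0742  0.1003] q [-0.4998  0.5005  0.4994  0.5003] F [-0.5 -0.4  0.2] w 0.030994214800920492 j [-0.298  0.477  0.47   2.012 -0.319  0.723  1.937]
handle [(0.67, array([ 0.515, -0.076,  0.088]))]
peg [(0.76, array([0.532, 0.161, 0.085]))]
square []
```

View pics/s3.png

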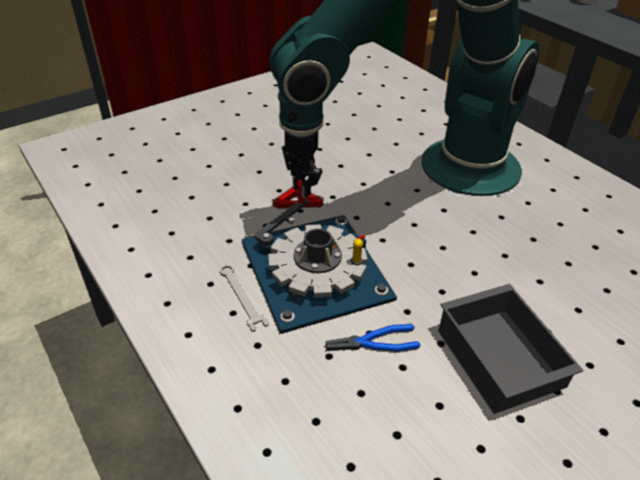

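The lever is out at about 0.53 rad, with the handle at (0.515, -0.076). Next I'll retract and go to the peg.

Emit:
servo_tool(plan="0.6 0 0 0 0 0 0; 0.6 -0.025 0 0 0 0 0; 0.6 -0.035 0 0 0 0 0; 0.6 -0.02 -0.003 0.03 0 0 0; 0.6 0 -0.004 0.04 0 0 0")

```text
time_s: 6.32
tool_pos: [0.521, -0.0052, 0.1845]
tool_rot: [-0.5, 0.5, 0.497, 0.503]
ft_force: [2.0, -0.2, 1.0]
width: 0.0514
```

Emit:
servo_tool(plan="0.6 0 -0.003 0.04 0 0 0; 0.6 0 -0.003 0.04 0 0 0; 0.6 0 -0.003 0.04 0 0 0; 0.6 0 -0.003 0.04 0 0 0; 0.6 0 0 0 0.12 0 0")

```text
time_s: 6.73
tool_pos: [0.5307, 0.1655, 0.1801]
tool_rot: [-0.472, 0.526, 0.473, 0.527]
ft_force: [-1.0, 1.2, 0.1]
width: 0.0512
```

Emit:
servo_tool(plan="0.6 0 0 0 0.12 0 0; 0.6 0 0 0 0.12 0 0; 0.6 0 0 0 0.12 0 0; 0.6 0 0 0 0.12 0 0; 0.6 0 0 0 0.116 0 0")

```text
time_s: 7.15
tool_pos: [0.5312, 0.1571, 0.1803]
tool_rot: [-0.291, 0.644, 0.291, 0.644]
ft_force: [0.3, -0.4, 0.4]
width: 0.0511
```

```bash
python3 - <<'E'
from h import *
s=st()
T=np.eye(4);T[:3,:3]=R.from_quat(s['tool_rot']).as_matrix();T[:3,3]=s['tool_pos']
print(T.round(3))
save('wrist','w4'); M=T@np.array(camera_params('wrist')['tool_from_camera'])
for l in ['handle','peg','axis']:
    print(l,[(round(x['conf'],2),(M@np.r_[x['location'],1])[:3].round(4)) for x in mark_of('wrist',l)[:2]])
save('scene','s4')
for l in ['handle','peg','axis']:
    print(l,[(round(x['conf'],2),world('scene',x['location']).round(3)) for x in mark_of('scene',l)[:2]])
E
```

```text
t 7.15 p [0.5312 0.1571 0.1803] q [-0.2914  0.6443  0.2914  0.6443] F [ 0.3 -0.4  0.4] w 0.05112594284217325 j [-0.83   0.433  0.615  1.878 -0.307  0.926  0.778]
[[-0.    -0.751  0.66   0.531]
 [-0.     0.66   0.751  0.157]
 [-1.     0.    -0.     0.18 ]
 [ 0.     0.     0.     1.   ]]
handle []
peg [(0.8, array([0.5275, 0.163 , 0.0905]))]
axis []
handle [(0.98, array([ 0.515, -0.076,  0.088]))]
peg [(0.74, array([0.532, 0.158, 0.087]))]
axis [(0.62, array([0.597, 0.106, 0.055]))]
```

View pics/w4.png

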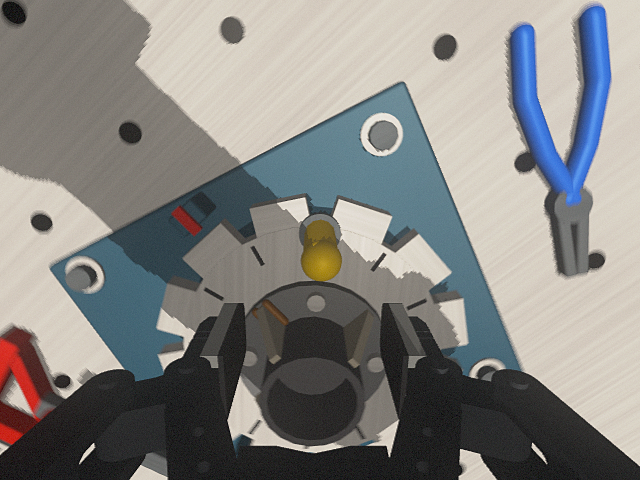

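The peg ball is at (322,262) in the wrist view, aligned radially with the jaws. I'll shift slightly, descend and straddle it.

Emit:
servo_tool(plan="0.6 0.025 0.003 0.003 0 0 0; 0.6 0.03 0 0 0 0 0; 0.6 0.024 0 0 0 0 0; 0.6 0 0 0 0 0 0; 0.36 0 0 0 0 0 0")

```text
time_s: 7.97
tool_pos: [0.5309, 0.1605, 0.1011]
tool_rot: [-0.293, 0.644, 0.293, 0.643]
ft_force: [-0.5, 0.8, 1.0]
width: 0.0405
```

Emit:
servo_tool(plan="0.36 0 0 0 0 0 0; 0.36 0 0 0 0 0 0; 0.36 0 0 0 0 0 0")

```text
time_s: 8.22
tool_pos: [0.5317, 0.1613, 0.1027]
tool_rot: [-0.293, 0.643, 0.293, 0.644]
ft_force: [0.3, 0.1, 0.1]
width: 0.0307
```

```bash
python3 - <<'E'
from h import *
s=st(); save('wrist','w5')
E
```

```text
t 8.2167 p [0.5317 0.1613 0.1027] q [-0.2932  0.6427  0.2933  0.6442] F [0.3 0.1 0.1] w 0.03070293566387499 j [-0.778  0.547  0.548  1.921 -0.396  0.779  0.847]
```

View pics/w5.png

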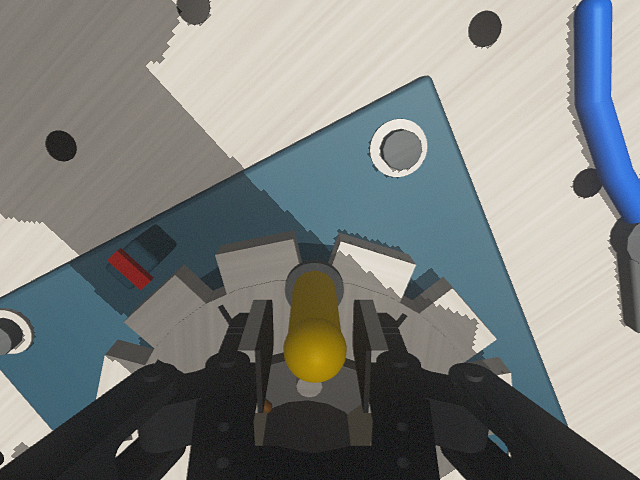

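The peg sits centred between the pads with no contact. I'll turn clockwise along the arc.

Emit:
servo_tool(plan="0.36 0 -0.0004 0.0084 0.1 0 0; 0.36 0 -0.0004 0.0084 0.1 0 0; 0.36 0 -0.0004 0.0084 0.1 0 0; 0.36 0 -0.0004 0.0084 0.1 0 0; 0.36 0 -0.0004 0.0084 0.1 0 0")

```text
time_s: 8.68
tool_pos: [0.5654, 0.1846, 0.1018]
tool_rot: [-0.123, 0.696, 0.123, 0.696]
ft_force: [-1.4, -2.0, 0.4]
width: 0.0309
```

Emit:
servo_tool(plan="0.36 0 -0.0004 0.0084 0.1 0 0; 0.36 0 -0.0004 0.0084 0.1 0 0; 0.36 0 -0.0004 0.0084 0.1 0 0; 0.36 0 -0.0004 0.0084 0.1 0 0; 0.36 0 -0.0004 0.0084 0.1 0 0")

```text
time_s: 9.1
tool_pos: [0.6064, 0.1892, 0.1016]
tool_rot: [0.053, 0.706, -0.053, 0.705]
ft_force: [-2.7, -1.6, -1.0]
width: 0.0306
```

```bash
python3 - <<'E'
from h import *
s=st()
p=s['tool_pos'][:2]-np.array([.5945,.1065]); print(np.hypot(*p),np.degrees(np.arctan2(p[1],p[0])))
m=R.from_quat(s['tool_rot']).as_matrix(); print(np.degrees(np.arctan2(m[1,1],m[0,1])))
E
```

```text
t 9.1 p [0.6064 0.1892 0.1016] q [ 0.0527  0.7055 -0.0529  0.7047] F [-2.7 -1.6 -1. ] w 0.030631392443043907 j [-0.883  0.746  0.767  1.717 -0.624  0.94  -0.015]
0.08358652307912601 81.80462383011722
81.43176740149417
```

Emit:
servo_tool(plan="0.36 0 -0.0004 0.0084 0.1 0 0; 0.36 0 -0.0004 0.0084 0.1 0 0; 0.36 0 -0.0004 0.0084 0.1 0 0; 0.36 0 -0.0004 0.0084 0.1 0 0; 0.36 0 -0.0004 0.0084 0.1 0 0")

```text
time_s: 9.52
tool_pos: [0.6446, 0.1738, 0.1015]
tool_rot: [0.225, 0.671, -0.225, 0.67]
ft_force: [-3.5, 0.3, -0.7]
width: 0.0308
```

Emit:
servo_tool(plan="0.36 0 -0.0003 0.006 0.07 0 0; 0.36 0 0 0 0 0 0; 0.36 0 0 0 0 0 0; 0.36 0 0 0 0 0 0")

```text
time_s: 9.85
tool_pos: [0.6496, 0.1699, 0.1016]
tool_rot: [0.247, 0.663, -0.246, 0.663]
ft_force: [-0.3, 0.3, 0.2]
width: 0.0308
```

```bash
python3 - <<'E'
from h import *
s=st()
p=s['tool_pos'][:2]-np.array([.5945,.1065]); print(np.hypot(*p),np.degrees(np.arctan2(p[1],p[0])))
m=R.from_quat(s['tool_rot']).as_matrix(); print(np.degrees(np.arctan2(m[1,1],m[0,1])))
im,d=save('scene','s6')
for l in ['handle','peg','axis']:
    print(l,[(round(x['conf'],2),world('scene',x['location']).round(3)) for x in mark_of('scene',l)[:2]])
save('wrist','w6')
E
```

```text
t 9.85 p [0.6496 0.1699 0.1016] q [ 0.2466  0.6628 -0.2463  0.6628] F [-0.3  0.3  0.2] w 0.030768319481107784 j [-0.869  0.854  0.879  1.62  -0.743  1.033 -0.47 ]
0.08402017475126711 49.035418324343425
49.211565480710156
handle []
peg [(0.77, array([0.649, 0.164, 0.085]))]
axis [(0.97, array([0.597, 0.107, 0.054]))]
```

View pics/w6.png

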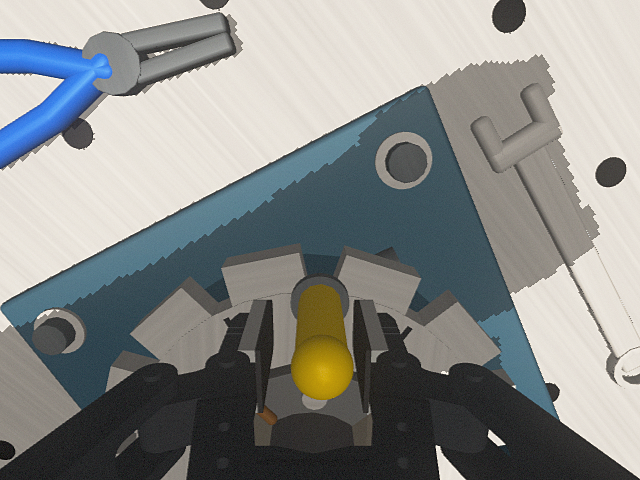

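The peg is centred between the pads and the contact force is zero, so the table is seated three clicks on. I'll lift off, turn the jaws and return to the handle.

Emit:
servo_tool(plan="0.6 0 0 0 0 0 0; 0.6 -0.02 0 0 0 0 0; 0.6 -0.03 0 0 0 0 0; 0.6 -0.03 0 0 0 0 0; 0.6 0 0 0 0.12 0 0")

```text
time_s: 10.52
tool_pos: [0.6518, 0.1691, 0.1872]
tool_rot: [0.287, 0.645, -0.284, 0.648]
ft_force: [0.7, 1.1, 0.0]
width: 0.0512
```

Emit:
servo_tool(plan="0.6 0 0 0 0.12 0 0; 0.6 0 0 0 0.12 0 0; 0.6 0 0 0 0.12 0 0; 0.6 0 0 0 0.12 0 0; 0.6 0 0 0 0.12 0 0")

```text
time_s: 10.93
tool_pos: [0.6497, 0.1696, 0.1814]
tool_rot: [0.466, 0.532, -0.466, 0.532]
ft_force: [0.1, 0.5, -0.3]
width: 0.0512
```

Emit:
servo_tool(plan="0.6 0 0 0 0.12 0 0; 0.6 0 0 0 0.02 0 0; 0.6 0 -0.018 0.033 0 0 0; 0.6 0 -0.018 0.033 0 0 0; 0.6 0 -0.018 0.033 0 0 0")

```text
time_s: 11.35
tool_pos: [0.5943, 0.0697, 0.181]
tool_rot: [0.5, 0.5, -0.5, 0.5]
ft_force: [1.3, 0.2, 0.4]
width: 0.0514
```

Emit:
servo_tool(plan="0.6 0 -0.018 0.033 0 0 0; 0.6 0 -0.018 0.033 0 0 0; 0.6 0 -0.018 0.033 0 0 0; 0.6 0 -0.018 0.033 0 0 0; 0.6 0 0 0 0 0 0")

```text
time_s: 11.77
tool_pos: [0.5194, -0.067, 0.1821]
tool_rot: [0.502, 0.498, -0.502, 0.498]
ft_force: [-0.1, -0.8, 0.2]
width: 0.0513
```

```bash
python3 - <<'E'
from h import *
s=st()
T=np.eye(4);T[:3,:3]=R.from_quat(s['tool_rot']).as_matrix();T[:3,3]=s['tool_pos']
print(T.round(3))
save('wrist','w7'); M=T@np.array(camera_params('wrist')['tool_from_camera'])
for l in ['handle','peg','axis']:
    print(l,[(round(x['conf'],2),(M@np.r_[x['location'],1])[:3].round(4)) for x in mark_of('wrist',l)[:2]])
save('scene','s7')
for l in ['handle','peg','axis']:
    print(l,[(round(x['conf'],2),world('scene',x['location']).round(3)) for x in mark_of('scene',l)[:2]])
save('top','t7')
for l in ['handle','peg','axis']:
    print(l,[(round(x['conf'],2),world('top',x['location']).round(3)) for x in mark_of('top',l)[:2]])
E
```

```text
t 11.7667 p [ 0.5194 -0.067   0.1821] q [ 0.5022  0.4978 -0.502   0.498 ] F [-0.1 -0.8  0.2] w 0.0513164107648381 j [-0.821  0.627  1.201  1.959 -0.686  1.044 -0.886]
[[ 0.     1.    -0.008  0.519]
 [ 0.    -0.008 -1.    -0.067]
 [-1.     0.    -0.     0.182]
 [ 0.     0.     0.     1.   ]]
handle []
peg []
axis [(0.65, array([0.5914, 0.1045, 0.0542]))]
handle [(0.84, array([ 0.514, -0.074,  0.091]))]
peg [(0.95, array([0.647, 0.162, 0.086]))]
axis [(0.76, array([0.594, 0.106, 0.052])), (0.28, array([0.591, 0.106, 0.   ]))]
handle []
peg [(0.92, array([0.648, 0.163, 0.093]))]
axis [(0.79, array([0.594, 0.107, 0.055]))]
```

View pics/w7.png

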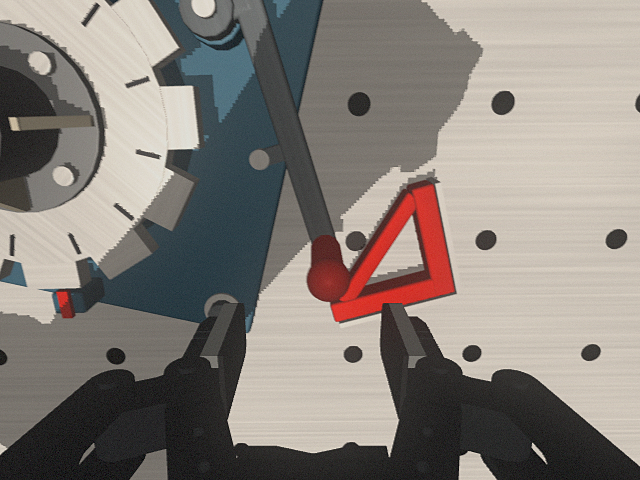

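View pics/t7.png

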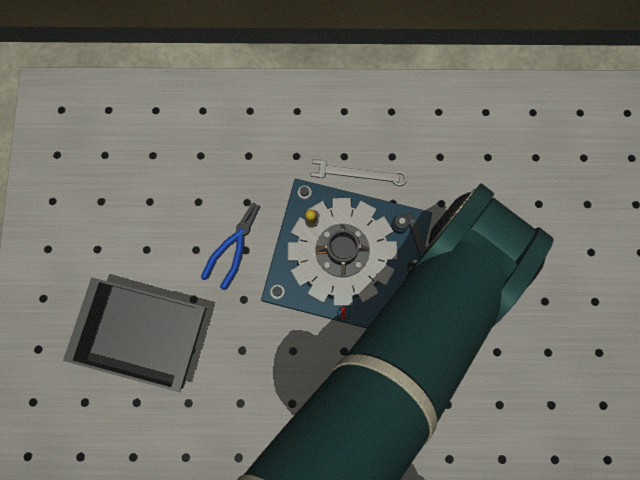

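The peg is at (312,215) in the top view and the index plate notches look aligned. Joint 3 is at 1.20, close to its limit of 1.25, so I'll turn the jaws back half a turn to the earlier posture; there is plenty of time.

Emit:
servo_tool(plan="0.6 0 0 0 -0.12 0 0; 0.6 0 0 0 -0.12 0 0; 0.6 0 0 0 -0.12 0 0; 0.6 0 0 0 -0.12 0 0; 0.6 0 0 0 -0.12 0 0")

```text
time_s: 12.78
tool_pos: [0.5228, -0.0609, 0.1813]
tool_rot: [0.329, 0.626, -0.329, 0.626]
ft_force: [-0.0, -0.1, -0.1]
width: 0.0515
```

Emit:
servo_tool(plan="0.6 0 0 0 -0.12 0 0; 0.6 0 0 0 -0.12 0 0; 0.6 0 0 0 -0.12 0 0; 0.6 0 0 0 -0.12 0 0; 0.6 0 0 0 -0.12 0 0")

```text
time_s: 13.2
tool_pos: [0.5228, -0.061, 0.1813]
tool_rot: [0.13, 0.695, -0.13, 0.695]
ft_force: [-0.3, -1.6, 0.5]
width: 0.051
```

Emit:
servo_tool(plan="0.6 0 0 0 -0.12 0 0; 0.6 0 0 0 -0.12 0 0; 0.6 0 0 0 -0.12 0 0; 0.6 0 0 0 -0.12 0 0; 0.6 0 0 0 -0.12 0 0")

```text
time_s: 13.62
tool_pos: [0.5228, -0.061, 0.1813]
tool_rot: [-0.082, 0.702, 0.081, 0.702]
ft_force: [-0.3, 0.3, -0.5]
width: 0.0515
```

Emit:
servo_tool(plan="0.6 0 0 0 -0.12 0 0; 0.6 0 0 0 -0.12 0 0; 0.6 0 0 0 -0.12 0 0; 0.6 0 0 0 -0.12 0 0; 0.6 0 0 0 -0.12 0 0")

```text
time_s: 14.03
tool_pos: [0.5228, -0.061, 0.1813]
tool_rot: [-0.285, 0.647, 0.285, 0.647]
ft_force: [-0.1, -0.1, -0.2]
width: 0.0511
```

Emit:
servo_tool(plan="0.6 0 0 0 -0.12 0 0; 0.6 0 0 0 -0.12 0 0; 0.6 0 0 0 -0.12 0 0; 0.6 0 0 0 -0.12 0 0; 0.6 0 0 0 -0.12 0 0")

```text
time_s: 14.45
tool_pos: [0.5228, -0.061, 0.1813]
tool_rot: [-0.464, 0.534, 0.464, 0.534]
ft_force: [0.2, -1.0, -1.1]
width: 0.0513
```

Emit:
servo_tool(plan="0.6 0 0 0 -0.12 0 0; 0.6 0 0 0 -0.021 0 0; 0.6 0 0 0 0 0 0")

```text
time_s: 14.7
tool_pos: [0.5228, -0.0611, 0.1813]
tool_rot: [-0.498, 0.502, 0.498, 0.502]
ft_force: [-0.1, 0.8, 1.3]
width: 0.051
```

```bash
python3 - <<'E'
from h import *
s=st()
T=np.eye(4);T[:3,:3]=R.from_quat(s['tool_rot']).as_matrix();T[:3,3]=s['tool_pos']
print(T.round(3))
save('wrist','w8'); M=T@np.array(camera_params('wrist')['tool_from_camera'])
for l in ['handle']:
    print(l,[(round(x['conf'],2),(M@np.r_[x['location'],1])[:3].round(4)) for x in mark_of('wrist',l)[:2]])
E
```

```text
t 14.7 p [ 0.5228 -0.0611  0.1813] q [-0.4983  0.5017  0.4983  0.5017] F [-0.1  0.8  1.3] w 0.050990552851022025 j [-0.32   0.353  0.457  1.94  -0.197  0.891  1.802]
[[ 0.    -1.     0.007  0.523]
 [ 0.     0.007  1.    -0.061]
 [-1.    -0.     0.     0.181]
 [ 0.     0.     0.     1.   ]]
handle [(0.61, array([ 0.5132, -0.0726,  0.0866]))]
```

View pics/w8.png

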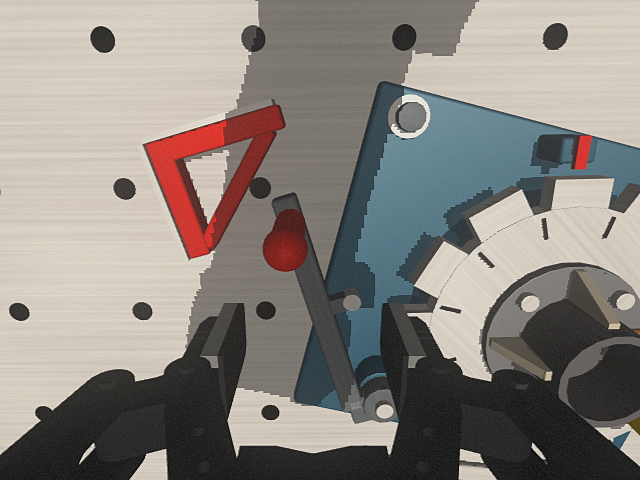

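The wrist view shows the handle ball at (286,246), left of and ahead of the jaws. I'll shift, descend, straddle it and push home.

Emit:
servo_tool(plan="0.6 0 0.009 -0.0134 0 0 0; 0.6 0.025 0 0 0 0 0; 0.6 0.03 0 0 0 0 0; 0.6 0.026 0 0 0 0 0; 0.6 0 0 0 0 0 0")

```text
time_s: 15.22
tool_pos: [0.5115, -0.074, 0.0965]
tool_rot: [-0.497, 0.503, 0.5, 0.5]
ft_force: [-0.9, -0.6, -0.8]
width: 0.0511
```

Emit:
servo_tool(plan="0.36 0 0 0 0 0 0; 0.36 0 0 0 0 0 0; 0.36 0 0 0 0 0 0; 0.36 0 0 0 0 0 0")

```text
time_s: 15.55
tool_pos: [0.5144, -0.0743, 0.1017]
tool_rot: [-0.499, 0.501, 0.498, 0.502]
ft_force: [-0.5, 0.1, 0.4]
width: 0.0309
```

Emit:
servo_tool(plan="0.36 0 0.004 0.012 0 0 0; 0.36 0 0.004 0.012 0 0 0; 0.36 0 0.003 0.012 0 0 0; 0.36 0 0.002 0.012 0 0 0; 0.36 0 0.001 0.012 0 0 0")

```text
time_s: 15.97
tool_pos: [0.4993, -0.0129, 0.1007]
tool_rot: [-0.499, 0.501, 0.499, 0.501]
ft_force: [-1.1, -2.2, -0.4]
width: 0.0308
```

Emit:
servo_tool(plan="0.36 0 0 0.01 0 0 0; 0.36 0 0 0.006 0 0 0; 0.36 0 0 0.004 0 0 0; 0.36 0 0 0 0 0 0")

```text
time_s: 16.3
tool_pos: [0.5003, 0.0067, 0.1005]
tool_rot: [-0.499, 0.501, 0.499, 0.501]
ft_force: [0.6, -0.6, -0.3]
width: 0.0305
```

The lever is nearly home. I'll push on in small steps until the force rises.

Emit:
servo_tool(plan="0.36 0 0 0.002 0 0 0; 0.36 0 0 0.001 0 0 0; 0.36 0 0 0 0 0 0")

```text
time_s: 16.55
tool_pos: [0.5003, 0.0081, 0.1004]
tool_rot: [-0.499, 0.501, 0.498, 0.501]
ft_force: [1.9, -1.8, 0.3]
width: 0.031
```

Emit:
servo_tool(plan="0.36 0 0 0.001 0 0 0; 0.36 0 0 0.001 0 0 0; 0.36 0 0 0 0 0 0")

```text
time_s: 16.8
tool_pos: [0.5003, 0.0086, 0.1004]
tool_rot: [-0.499, 0.502, 0.498, 0.501]
ft_force: [1.6, -12.3, -0.3]
width: 0.0308
```

There is a hard stop at 12 N. The pad face is at y = -0.0068, against -0.0064 when it touched the locked handle earlier. I'll release and retract.

Emit:
servo_tool(plan="0.6 0 0 -0.005 0 0 0; 0.6 0 0 0 0 0 0; 0.6 -0.03 0 0 0 0 0; 0.6 -0.04 0 0 0 0 0; 0.6 -0.04 0 0 0 0 0")

```text
time_s: 17.22
tool_pos: [0.4993, 0.0055, 0.2112]
tool_rot: [-0.498, 0.502, 0.499, 0.501]
ft_force: [1.6, 1.5, -0.0]
width: 0.0514
```

Emit:
servo_tool(plan="0.6 0 0.04 0 0 0 0; 0.6 0 0.04 0 0 0 0; 0.6 0 0.04 0 0 0 0; 0.6 0 0 0 0 0 0; 0.6 0 0 0 0 0 0")

```text
time_s: 17.63
tool_pos: [0.3789, 0.0067, 0.2108]
tool_rot: [-0.499, 0.5, 0.499, 0.502]
ft_force: [1.0, -0.9, 0.4]
width: 0.0512
```

```bash
python3 - <<'E'
from h import *
s=st()
T=np.eye(4);T[:3,:3]=R.from_quat(s['tool_rot']).as_matrix();T[:3,3]=s['tool_pos']
M=T@np.array(camera_params('wrist')['tool_from_camera'])
save('wrist','w9')
print([(round(x['conf'],2),(M@np.r_[x['location'],1])[:3].round(4)) for x in mark_of('wrist','handle')[:2]])
for c in ['scene','top']:
    im,_=save(c,c+'9')
    for l in ['handle','peg','axis','wrench','pliers','square','frame']:
        print(c,l,[(round(x['conf'],2),world(c,x['location']).round(3)) for x in mark_of(c,l)[:1]])
    if c=='scene': cv2.imwrite('pics/s9c.png',cv2.resize(im[170:320,220:420,::-1],(800,600),interpolation=cv2.INTER_CUBIC))
E
```

```text
t 17.6333 p [0.3789 0.0067 0.2108] q [-0.4988  0.5002  0.4993  0.5018] F [ 1.  -0.9  0.4] w 0.051222865989596314 j [-0.569  0.011  0.478  2.238 -0.009  0.893  1.482]
[(0.94, array([0.4984, 0.0053, 0.084 ]))]
scene handle [(0.96, array([0.5  , 0.006, 0.088]))]
scene peg [(0.73, array([0.65 , 0.163, 0.084]))]
scene axis [(0.62, array([0.592, 0.104, 0.054]))]
scene wrench [(0.85, array([0.761, 0.067, 0.001]))]
scene pliers [(0.81, array([ 0.64 ,  0.305, -0.003]))]
scene square [(0.81, array([ 0.503, -0.152,  0.001]))]
scene frame [(0.57, array([0.427, 0.489, 0.002]))]
top handle [(0.8, array([0.497, 0.005, 0.091]))]
top peg [(0.85, array([0.647, 0.164, 0.093]))]
top axis [(0.79, array([0.592, 0.105, 0.056]))]
top wrench [(0.87, array([0.762, 0.069, 0.003]))]
top pliers [(0.97, array([0.636, 0.31 , 0.003]))]
top square [(0.73, array([ 0.505, -0.152,  0.   ]))]
top frame [(0.92, array([ 0.432,  0.494, -0.003]))]
```

View pics/s9c.png

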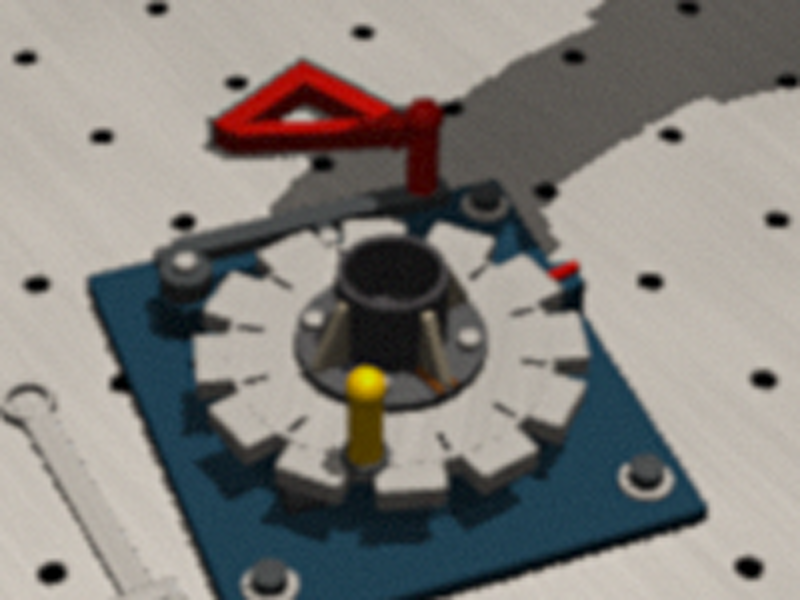

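View pics/w9.png

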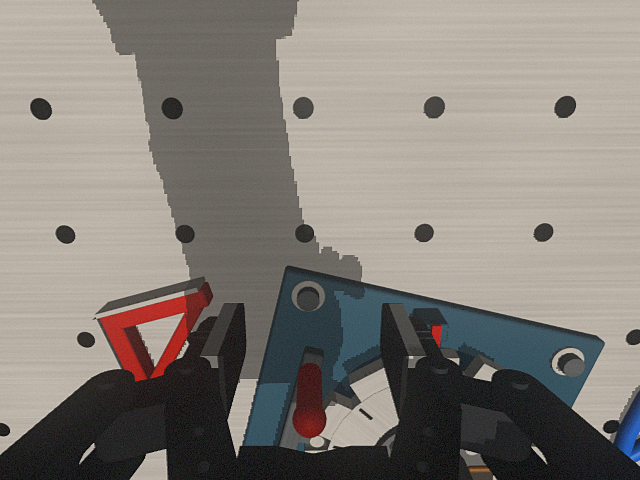

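The scene crop shows the nose roller in a notch at (330,235) and the peg at (365,385). As a last check, I'll compare the handle pixels in the top pictures before and after, then hand in.

```bash
python3 - <<'E'
from h import *
for a,b,w in [('top0','top9',(285,310,385,412)),('scene0','scene9',(192,220,318,334))]:
  for n in (a,b):
    i=cv2.imread(f'pics/{n}.png').astype(int); r0,r1,c0,c1=w; i=i[r0:r1,c0:c1]
    m=(i[:,:,2]>60)&(i[:,:,2]>2.5*i[:,:,1]); y,x=np.nonzero(m); print(n,m.sum(),x.mean().round(2)+c0,y.mean().round(2)+r0)
E
```

```text
top0 107 397.98 295.55
top9 47 398.51 294.87
scene0 118 324.52 203.07
scene9 118 324.12 203.76
```

```bash
python3 - <<'E'
from h import *
st(); print(workorder.hand_in())
E
```

```text
t 18.5333 p [0.3801 0.0063 0.2103] q [-0.4988  0.5012  0.4988  0.5012] F [0.2 0.4 0.1] w 0.05117661838795791 j [-0.568  0.015  0.478  2.236 -0.009  0.892  1.482]
the job is handed in; nothing more can be done
None
```

The next gusset is round at the pointer and the lock lever is back in its notch. I handed the job in at 18.5 s; no verdict was reported.

I swung the lever out to about 0.5 rad, turned the peg 90° clockwise (three clicks), pushed the lever home and backed the arm off.

**Turntable:** With the jaws loosely around it, the peg sat centred and nothing pressed on the tool. It measured about (0.65, 0.163), which is roughly 90° from where it started.

**Lever:** It met a hard stop at about 12 N, within 0.4 mm of where I had touched the locked handle at the start. The last scene picture shows its nose in the notch, and the handle shows within 1 pixel of its starting place in both fixed cameras. The top-view comparison is weaker, because the arm's shadow cut the visible red area from 107 to 47 pixels.

**Tools and frame:** All four measured within about 5 mm of where they lay, which is about the error of the measurement.

**One slip:** On the first approach a finger closed against the locked handle at about 19 N sideways. I re-centred and carried on; it stayed well under the force limits.

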